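# Count to the third gap of the curing rack and slide the sample bar in

### The arm

A 6-joint arm with a two-finger parallel gripper is mounted at the origin on the work surface. World frame = base frame: x ahead of the robot, y to its left, z up, the work surface at z = 0. Lengths are in m, angles in rad, forces in N, time in s.
With the tool pointing down it reaches from about 0.375 to 0.9 m from the base axis. Payload 3.1 kg.
Tool frame: the origin (TCP) lies midway between the tips of the shut fingers; the grasp point (between the pads) lies 19 mm behind it (manip.grasp_offset is the distance from the TCP to the grasp point, in m); z points along the fingers, x is the direction in which the jaws open and shut, and the axes are right-handed (so a half turn about z gives the same grasp; the last joint's range is limited). The gripper opens to 87 mm and grips with 3 to 60 N. Pads are 19 mm wide; open, the fingers measure 117 mm over their backs; the gripper's body (75 mm by 190 mm) begins 51 mm behind the grasp point.
Start: joints at [-1.526, 0.527, 1.433, -0, 1.181, -0.178], TCP at [0.138, -0.61, 0.223] pointing down, gripper open.
Joint ranges: [-3.08, 3.08], [-0.75, 2.2], [0.22, 2.44], [-1.43, 4.57], [0, 2.65], [-2.85, 2.85]. Speed limits (rad/s): [2.79, 2.79, 3.14, 3.14, 3.14, 3.14].

### API

Orientations are given as a unit quaternion [w, x, y, z].
In Python, from workcell import manip, cams, workorder gives the robot as it stands. The module is installed in compiled form; this text tells all that it offers.
- The arm moves only by the shell command python3 -m handwheel 'ROWS' [FORCE]. ROWS is JSON, a list of rows, each an object with "slide": the shift along the tool's x, y, z in mm, a list of three; "twist": the turn, a rotation vector about the tool's x, y, z in rad, a list of three; "gripper": the finger opening in mm, from 0 to 87. A call has 1 to 10 rows; each row shifts and turns the commanded pose from where the row before left it, along the tool's axes as they then stand; what a row does not reach is not made up. A row lasts 1/12 s, in which the tool goes at most 41.7 mm and 7.16 degrees, less where a joint would pass 70% of its speed; a pose out of reach is approached as far as the arm can. A call is refused whole if a number of a shift passes 41.7 or a number of a turn 0.125, either way. A call with a gripper value outside its range is refused whole. The fingers move at their own pace and stop on an object; FORCE is the grip in N (left out, the last holds). Time passes only in rows, so rows that do not move let the fingers close. It gives the time, the measured TCP pose, the force and the opening at its end, in the units of the state.
- manip.get_obs(): the state, without advancing time (a new reading comes with each control period).
- cams.camera(name): name is "scene" or "top" or "wrist"; returns a dict with "color" (400x640x3 uint8, red, green, blue), "z_map" (400x640 float32, m along the optical axis (not along the pixel's ray), 0 where there is no reading), "K" (3x3 intrinsics, pixels), "rvec" (rotation vector, rad) and "tvec" (3), from world to camera coordinates, as OpenCV has them; the wrist camera has in their place "hand_eye" (4x4, takes a point from camera to tool coordinates, whose origin is the TCP and whose axes are the tool frame's). Camera axes: x right, y down, z forward; pixel columns grow to the right and rows downward; lengths in m; the calibration is good to about 2 mm. The wrist camera is an equidistant fisheye: a pixel r from the principal point sees the ray r / f radians off the axis. A picture is of the moment at which its call begins: read the wrist's pose just before it.
- workorder.sign_off(): hands the job in, once; it reports no verdict.
The state is a dict: "time_s": time; "joint_pos": joint angles; "dq": joint speeds; "effort": joint torques, N m; "tool_pos": TCP position; "tool_rot": TCP orientation; "ft_force": force on the tool from outside, world axes, zero at the start; "ft_torque": the same for the moment, N m; "grip_width": opening from 0.0 (shut) to 1.0 (fully open).
Only numpy, scipy, OpenCV 4.12 (cv2) and the standard library are available. Lean on these libraries where they do the work, as an engineer would, in place of code of your own. Each camera call takes 0.05 s, during which the arm holds its last target. There are 200 camera calls.

### The job

File the ochre sample bar in the third gap of the curing rack, counted from the red end. First count it off by touch: run a fingertip along the row of divider tops from the red end cheek, touching the red cheek, then the next divider, then the next, beyond which lies the third gap (gaps that already hold a bar count too). Then, without picking it up, push the bar gently along the board into that gap until it is fully home against the back rail; leave the stored bars and everything else on the bench where they are.

Things in the scene. Friction and masses are not known exactly. Their poses are not given: they have to be found in the camera images.
- rack: curing rack, fixed: a dark board 271 (x) x 424 (y) mm, top 18 above the bench, with upright dividers making SIX gaps, 52 wide, open on top and in front. Origin: on the bench under the line of the divider noses (the gap mouths), midway along the row; x points into the gaps away from the robot, y left along the row. Board from x = -165 (its bare front is the loading apron) to +106. Gap centres y = +-32, +-96, +-160
- back_stop (a point): middle of the face of the wooden back rail that closes the rear of all six gaps, at x = 88, y = 0 mm in the rack's frame, 35 above the bench; the rail is 14 thick, its top 52 above the bench (34 above the board). The gaps are 88 deep
- red_cheek: RED end cheek of the rack, rigid, 16 thick, 106 long, 50 high with half-round top and nose: gaps are counted from this end. The rack may stand either way round: this cheek is its left (y = +194 in the rack's frame) or right end (y = -194). Origin: underside (on the board, 18 above the bench), mid-thickness, at the nose; x along it to the back; top 68 mm above the bench
- grey_cheek: the grey end cheek at the other end of the row, same shape and origin as the red one
- divider_1: plywood divider number 1 from the left: 12 thick, 89 long, 50 high above the board with a half-round top and nose, at y = +128 mm in the rack's frame. Origin: underside (on the board, 18 above the bench), mid-thickness, at the nose; x along it to the back; top 68 mm above the bench. Rigid
- divider_2: plywood divider number 2 from the left: 12 thick, 89 long, 50 high above the board with a half-round top and nose, at y = +64 mm in the rack's frame. Origin: underside (on the board, 18 above the bench), mid-thickness, at the nose; x along it to the back; top 68 mm above the bench. Rigid
- divider_3: plywood divider number 3 from the left: 12 thick, 89 long, 50 high above the board with a half-round top and nose, at y = +0 mm in the rack's frame. Origin: underside (on the board, 18 above the bench), mid-thickness, at the nose; x along it to the back; top 68 mm above the bench. Rigid
- divider_4: plywood divider number 4 from the left: 12 thick, 89 long, 50 high above the board with a half-round top and nose, at y = -64 mm in the rack's frame. Origin: underside (on the board, 18 above the bench), mid-thickness, at the nose; x along it to the back; top 68 mm above the bench. Rigid
- divider_5: plywood divider number 5 from the left: 12 thick, 89 long, 50 high above the board with a half-round top and nose, at y = -128 mm in the rack's frame. Origin: underside (on the board, 18 above the bench), mid-thickness, at the nose; x along it to the back; top 68 mm above the bench. Rigid
- ochre_bar: the ochre-yellow cast concrete sample bar, 100 (x) x 40 (y) x 30 (z) mm, about 0.27 kg, loose, lying flat on the loading apron, roughly lengthwise to the gaps. Origin: centre of its underside; x along its length. Fully home, its far end touches the back rail, its origin is at x = 38 mm in the rack's frame and 12 mm of it stands out of the gap's mouth
- white_bar: white sample bar of the same size, loose, already stored in the second gap from one end of the row, to be left alone. Origin: centre of its underside
- charcoal_bar: charcoal sample bar of the same size, loose, already stored in the second gap from one end of the row, to be left alone. Origin: centre of its underside
- margin_trowel: margin trowel: steel blade 130 x 50 x 3, wooden handle 105 long, 29 thick, flat on the bench to the left of the rack. A bystander. Origin: on its underside
- plaster_float: plasterer's hand float: orange and yellow plate 190 x 85 x 16 with a wooden handle, 68 high, on the bench to the right of the rack. A bystander. Origin: on its underside
- pigment_jar: yellow jar with black lid, 64 across, 85 high, standing left of the rack. A bystander. Origin: on its underside
- measuring_cup: white plastic measuring mug, 84 across, 100 high, standing right of the rack. A bystander. Origin: on its underside
- spray_bottle: spray bottle with blue head, 80 across, 216 high, standing left of and behind the rack. A bystander. Origin: on its underside
Mind the look-alikes: they are no part of the job. Of the things that look like the ochre_bar, the largest one is meant.

How it is judged:
By the outcome, as a careful person would: the job done as asked, in the order asked, and still so for the second after the job is handed in, with the robot touching nothing.
It also fails if it takes over 61 s, if anything falls off the work surface, if the arm or the gripper's body presses on something with over 40 N, if the wrist force passes 120 N, or if a joint passes its speed limit or range.

## Working session

There is one attempt and no reset: what is moved stays moved. The work goes in short steps, Python scripts to look and compute and a shell command to move; the robot and the scene stay as the last step left them, time stands still between calls to the robot, and variables do not carry over. Pictures are saved under pics/ and viewed, about 8 in all and at most 12, crops included, and the job is handed in when it is done.

```bash
mkdir -p pics; cat > h.py <<'E'
import numpy as np, cv2, json
from scipy.spatial.transform import Rotation as R
from workcell import manip, cams, workorder
def st():
    o=manip.get_obs(); w,x,y,z=o["tool_rot"]; return o,np.array(o["tool_pos"]),R.from_quat([x,y,z,w])
def snap(n,f):
    c=cams.camera(n); cv2.imwrite("pics/"+f,cv2.cvtColor(c["color"],cv2.COLOR_RGB2BGR)); return c
def onplane(c,uv,z):
    Rm=cv2.Rodrigues(np.array(c["rvec"],float))[0]; t=np.array(c["tvec"],float).ravel()
    uv=np.atleast_2d(uv).astype(float); K=np.array(c["K"])
    d=np.c_[uv,np.ones(len(uv))]@np.linalg.inv(K).T@Rm; o=-Rm.T@t
    return o+d*((z-o[2])/d[:,2])[:,None]
def cloud(c):
    Rm=cv2.Rodrigues(np.array(c["rvec"],float))[0]; t=np.array(c["tvec"],float).ravel()
    v,u=np.mgrid[:400,:640]; z=c["z_map"]; K=np.array(c["K"])
    p=np.stack([(u-K[0,2])/K[0,0]*z,(v-K[1,2])/K[1,1]*z,z],-1)
    return (p-t)@Rm
E
python3 - <<'E'
from h import *
o,p,r=st(); print(o["time_s"],p,r.as_matrix().round(3).tolist(),o["grip_width"],o["ft_force"])
import pickle
for n in("top","scene"):
    c=snap(n,n+"0.png"); print(n,c["K"],c["rvec"],c["tvec"]); pickle.dump(c,open(n+".pkl","wb"))
E
```

```text
0.0 [ 0.13808593 -0.6088281   0.22158052] [[0.221, -0.975, -0.0], [-0.975, -0.221, 0.002], [-0.002, -0.0, -1.0]] 1.00248984665245 [0.07520779 0.56063293 0.19301049]
top [[440.50861679   0.         326.06118798]
 [  0.         440.50861679 203.08498028]
 [  0.           0.           1.        ]] [ 2.23558713 -2.17294915  0.06747543] [-0.02317256  0.50676355  1.14517265]
scene [[366.41401582   0.         316.53733473]
 [  0.         366.41401582 198.6078285 ]
 [  0.           0.           1.        ]] [ 2.32149055  1.13912522 -0.35147215] [-0.30015949 -0.28400842  1.20442601]
```

View pics/top0.png

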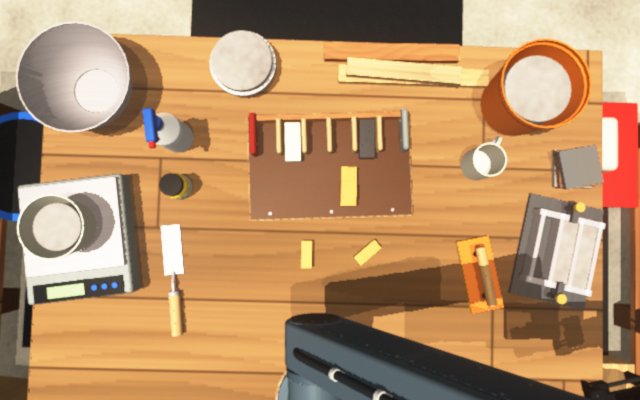

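View pics/scene0.png

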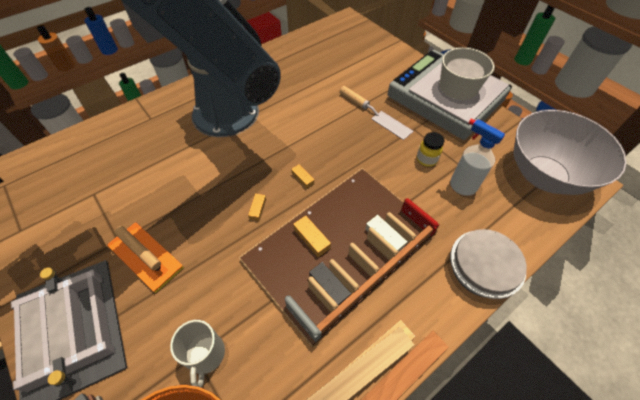

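The top view shows the red cheek at the left (252,135), dividers at u≈279, 304, 330, 355 and 379, and the grey cheek at 404. White is in gap 2 and charcoal in gap 5. The ochre bar is at (348,186), with two smaller look-alikes off the board at (307,254) and (368,252). The third gap from red is u≈304–330. The scene view agrees.

```bash
python3 - <<'E'
from h import *; import pickle
c=pickle.load(open("top.pkl","rb")); P=cloud(c); hsv=cv2.cvtColor(c["color"],cv2.COLOR_RGB2HSV)
# board corners on z=.018
H,S,V=[hsv[...,i].astype(int) for i in range(3)]
def biggest(m,roi):
    mm=np.zeros(m.shape,np.uint8); u0,u1,v0,v1=roi; mm[v0:v1,u0:u1]=m[v0:v1,u0:u1]*255
    cs,_=cv2.findContours(mm,cv2.RETR_EXTERNAL,cv2.CHAIN_APPROX_NONE); return max(cs,key=cv2.contourArea),mm
# bar
k,mm=biggest((H>18)&(H<32)&(S>110)&(V>120),(335,365,155,215))
top=onplane(c,k[:,0],.048)[:,:2]
rc=cv2.minAreaRect((top*1000).astype(np.float32)); print("bar",rc, np.median(P[mm>0],0))
k,mm=biggest(((H<6)|(H>174))&(S>150)&(V>60),(240,262,105,165))
a=onplane(c,k[:,0],.068)[:,:2]; print("red",cv2.minAreaRect((a*1000).astype(np.float32)),P[mm>0][:,2].max())
# divider tops by depth: z>0.06
m=(P[...,2]>.058)&(P[...,2]<.08)&(c["z_map"]>0); mm=np.zeros(m.shape,np.uint8); mm[100:160,240:420]=m[100:160,240:420]
n,l,s,ce=cv2.connectedComponentsWithStats(mm)
for i in range(1,n):
    if s[i,4]>15:
        q=onplane(c,np.argwhere(l==i)[:,::-1],.068)*1000
        vx,vy,x0,y0=cv2.fitLine(q[:,:2].astype(np.float32),cv2.DIST_L2,0,.01,.01).ravel()
        print(s[i],ce[i].round(1),"mean",q.mean(0).round(1),"xr",q[:,0].min().round(),q[:,0].max().round(),"ang",np.degrees(np.arctan2(vy,vx)).round(1))
# board front corners
m=(S>60)&(V<130)&((H<14)|(H>170)); k,mm=biggest(m,(240,420,150,228))
b=onplane(c,k[:,0],.018)[:,:2]*1000
print("board",cv2.minAreaRect(b.astype(np.float32)), b[np.argmin(b[:,0]+b[:,1])],b[np.argmin(b[:,0]-b[:,1])],)
E
```

```text
bar ((551.7833862304688, -63.95508575439453), (40.36334228515625, 100.32679748535156), 89.88778686523438) [ 0.55121146 -0.06379301  0.04734186]
red ((674.2686767578125, 182.89016723632812), (103.9176025390625, 15.056674003601074), 2.076235294342041) 1.167857855104255
[401 109   9  41 256] [405.2 128.9] mean [ 697.9 -202.6   68. ] xr 647.0 749.0 ang 3.7
[249 113   8  42 264] [252.6 133.3] mean [674.8 181.4  68. ] xr 622.0 726.0 ang 3.5
[327 117   6  36 164] [329.3 134. ] mean [678.8 -11.2  68. ] xr 633.0 722.0 ang 3.2
[352 117   6  35 167] [354.4 133.7] mean [681.7 -74.6  68. ] xr 638.0 724.0 ang 3.8
[377 116   6  35 171] [379.5 132.7] mean [ 686.2 -137.9   68. ] xr 642.0 729.0 ang 3.8
[276 119   6  35 166] [278.7 136. ] mean [669.9 115.7  68. ] xr 627.0 713.0 ang 3.8
[302 118   5  35 165] [304. 135.] mean [674.4  52.3  68. ] xr 631.0 718.0 ang 2.8
board ((637.898681640625, -111.47846984863281), (23.829994201660156, 55.33420181274414), 1.7511379718780518) [ 629.3930568  -136.67706703] [630.60131086 -89.22809013]
```

```bash
cat >> h.py <<'E'
O=np.array([.634,-.0138]); TH=np.radians(3.5); RX=np.array([np.cos(TH),np.sin(TH)]); RY=np.array([-RX[1],RX[0]])
def where(tx=None,ty=None,tz=None):
    """print the TCP in rack frame (mm), tool yaw (deg, in rack frame), force; and tool-frame slide to the rack-frame target"""
    o,p,r=st(); M=r.as_matrix(); d=p[:2]-O; a=np.array([d@RX,d@RY,p[2]])*1e3
    print("t",round(o["time_s"],2),"rack",a.round(1),"yaw",(np.degrees(np.arctan2(M[1,0],M[0,0]))-3.5).round(2),"tilt",M[:2,2].round(3),"F",np.round(o["ft_force"],1),"grip",round(o["grip_width"]*87,1))
    if tx is not None:
        w=np.r_[O+tx/1e3*RX+ty/1e3*RY,tz/1e3]-p; print("  slide",(M.T@w*1e3).round(1))
E
python3 -m handwheel '[{"twist":[0,0,-0.125],"slide":[0,0,0],"gripper":0},{"twist":[0,0,-0.125],"slide":[0,0,0],"gripper":0},{"twist":[0,0,-0.125],"slide":[0,0,0],"gripper":0},{"twist":[0,0,-0.125],"slide":[0,0,0],"gripper":0},{"twist":[0,0,-0.125],"slide":[0,0,0],"gripper":0},{"twist":[0,0,-0.125],"slide":[0,0,0],"gripper":0},{"twist":[0,0,-0.125],"slide":[0,0,0],"gripper":0},{"twist":[0,0,-0.125],"slide":[0,0,0],"gripper":0},{"twist":[0,0,-0.125],"slide":[0,0,0],"gripper":0},{"twist":[0,0,-0.125],"slide":[0,0,0],"gripper":0}]' 10
python3 -m handwheel '[{"twist":[0,0,-0.125],"slide":[0,0,0],"gripper":0},{"twist":[0,0,-0.033],"slide":[0,0,0],"gripper":0},{"twist":[0,0,0],"slide":[0,0,0],"gripper":0},{"twist":[0,0,0],"slide":[0,0,0],"gripper":0}]'
python3 -c "
from h import *
where(40,194,120)"
```

```text
time_s: 0.93
tool_pos: [0.1381, -0.6091, 0.222]
tool_rot: [-0.001, 0.999, -0.046, -0.0]
ft_force: [-0.1, 0.1, 0.5]
grip_width: 0.325
time_s: 1.27
tool_pos: [0.1381, -0.6092, 0.2221]
tool_rot: [-0.0, 1.0, 0.029, 0.0]
ft_force: [-0.5, -0.2, -0.5]
grip_width: 0.043
t 1.27 rack [-531.3 -564.   222.1] yaw -0.13 tilt [-0.     0.001] F [-0.5 -0.2 -0.5] grip 3.7
  slide [ 569.6 -759.2  102.9]
```

```bash
python3 -m handwheel '[{"slide":[24,-32,0],"twist":[0,0,0],"gripper":0},{"slide":[24,-32,0],"twist":[0,0,0],"gripper":0},{"slide":[24,-32,0],"twist":[0,0,0],"gripper":0},{"slide":[24,-32,0],"twist":[0,0,0],"gripper":0},{"slide":[24,-32,0],"twist":[0,0,0],"gripper":0},{"slide":[24,-32,0],"twist":[0,0,0],"gripper":0},{"slide":[24,-32,0],"twist":[0,0,0],"gripper":0},{"slide":[24,-32,0],"twist":[0,0,0],"gripper":0},{"slide":[24,-32,0],"twist":[0,0,0],"gripper":0},{"slide":[24,-32,0],"twist":[0,0,0],"gripper":0}]' >/dev/null
python3 -m handwheel '[{"slide":[24,-32,0],"twist":[0,0,0],"gripper":0},{"slide":[24,-32,0],"twist":[0,0,0],"gripper":0},{"slide":[24,-32,0],"twist":[0,0,0],"gripper":0},{"slide":[24,-32,0],"twist":[0,0,0],"gripper":0},{"slide":[24,-32,0],"twist":[0,0,0],"gripper":0},{"slide":[24,-32,0],"twist":[0,0,0],"gripper":0},{"slide":[24,-32,0],"twist":[0,0,0],"gripper":0},{"slide":[24,-32,0],"twist":[0,0,0],"gripper":0},{"slide":[24,-32,0],"twist":[0,0,0],"gripper":0},{"slide":[24,-32,0],"twist":[0,0,0],"gripper":0}]' >/dev/null
python3 -c "
from h import *
where(40,194,120)"
```

```text
t 2.93 rack [-49.8  77.1 222.5] yaw -0.1 tilt [-0. -0.] F [0.3 0.2 0.3] grip 0.3
  slide [  89.6 -117.   102.5]
```

```bash
python3 -m handwheel '[{"slide":[22,-29,0],"twist":[0,0,0],"gripper":0},{"slide":[22,-29,0],"twist":[0,0,0],"gripper":0},{"slide":[22,-29,0],"twist":[0,0,0],"gripper":0},{"slide":[22,-29,15],"twist":[0,0,0],"gripper":0},{"slide":[1,-1,30],"twist":[0,0,0],"gripper":0},{"slide":[0,0,30],"twist":[0,0,0],"gripper":0},{"slide":[0,0,27],"twist":[0,0,0],"gripper":0},{"slide":[0,0,0],"twist":[0,0,0],"gripper":0},{"slide":[0,0,0],"twist":[0,0,0],"gripper":0}]' >/dev/null
python3 - <<'E'
from h import *
where(40,194,68)
o,p,r=st(); c=snap("wrist","w1.png"); print(c["K"],np.round(c["hand_eye"],3).tolist())
snap("top","top1.png")
E
```

```text
t 3.68 rack [ 37.1 192.  118.8] yaw -0.1 tilt [-0.005 -0.   ] F [0.5 0.3 0.3] grip 0.5
  slide [ 3.1 -2.  50.7]
[[309.70691629   0.         316.50121694]
 [  0.         309.70691629 196.10124692]
 [  0.           0.           1.        ]] [[1.0, 0.001, -0.001, -0.0], [-0.0, 0.968, 0.252, -0.069], [0.001, -0.252, 0.968, -0.161], [0.0, 0.0, 0.0, 1.0]]
```

View pics/w1.png

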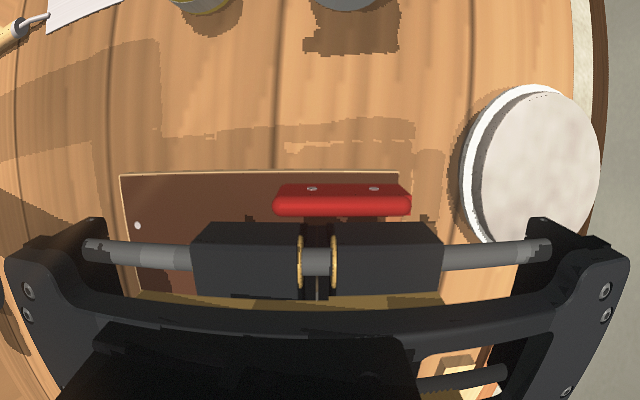

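```bash
cat >> h.py <<'E'
def wray(c,uv,p,r,z):
    K=np.array(c["K"]); q=(np.atleast_2d(uv).astype(float)-K[:2,2])/K[0,0]; th=np.linalg.norm(q,axis=1)
    d=np.c_[q/th[:,None]*np.sin(th)[:,None],np.cos(th)]; T=np.array(c["hand_eye"])
    d=r.apply(d@T[:3,:3].T); o=p+r.apply(T[:3,3]); P=o+d*((z-o[2])/d[:,2])[:,None]; e=P[:,:2]-O
    return np.c_[e@RX,e@RY]*1e3
def wproj(c,X):  # tool-frame point -> pixel
    T=np.array(c["hand_eye"]); x=T[:3,:3].T@(np.array(X)-T[:3,3]); n=np.hypot(*x[:2]); K=np.array(c["K"])
    return K[:2,2]+K[0,0]*np.arctan2(n,x[2])*x[:2]/n
E
python3 - <<'E'
from h import *
o,p,r=st(); c=cams.camera("wrist"); print("tcp px",wproj(c,[0,0,0]))
hsv=cv2.cvtColor(c["color"],cv2.COLOR_RGB2HSV); m=((hsv[...,0]<8)|(hsv[...,0]>172))&(hsv[...,1]>170)&(hsv[...,2]>60); m[:170]=0;m[240:]=0
v,u=np.nonzero(m); print(u.min(),u.max(),v.min(),v.max())
for vv in range(v.min(),v.max(),3): print(vv,c["color"][vv,345],wray(c,[[345,vv]],p,r,.068)[0].round(1))
print(wray(c,[[u.min(),200],[u.max(),200]],p,r,.068).round(1)); where(40,194,68)
E
```

```text
tcp px [316.95119896 242.82443784]
268 405 183 214
183 [109  46  36] [ 60.1 214.7]
186 [110  41  31] [ 60.1 212.5]
189 [110  42  33] [ 60.2 210.3]
192 [113  43  35] [ 60.2 208.1]
195 [138  46  40] [ 60.3 205.9]
198 [168  53  47] [ 60.3 203.6]
201 [185  57  51] [ 60.4 201.4]
204 [199  61  55] [ 60.4 199.1]
207 [182  55  49] [ 60.5 196.9]
210 [167  53  48] [ 60.5 194.6]
213 [134  43  38] [ 60.6 192.3]
[[  4.5 202.2]
 [105.4 202. ]]
t 3.83 rack [ 40.3 191.9 123. ] yaw -0.1 tilt [0.004 0.001] F [ 0.3  0.6 -0.3] grip 0.6
  slide [-0.5 -2.1 55. ]
```

```bash
python3 -m handwheel '[{"slide":[0,-3,14],"twist":[0,0,0],"gripper":0},{"slide":[0,0,14],"twist":[0,0,0],"gripper":0},{"slide":[0,0,12],"twist":[0,0,0],"gripper":0},{"slide":[0,0,8],"twist":[0,0,0],"gripper":0},{"slide":[0,0,0],"twist":[0,0,0],"gripper":0},{"slide":[0,0,0],"twist":[0,0,0],"gripper":0},{"slide":[0,0,0],"twist":[0,0,0],"gripper":0}]' >/dev/null
python3 -c "
from h import *
where(40,195,68)"
```

```text
t 4.42 rack [ 39.1 195.   73. ] yaw -0.07 tilt [0.001 0.   ] F [ 0.2 -0.6 -0.1] grip 0.4
  slide [0.9 0.  5. ]
```

```bash
python3 -m handwheel '[{"slide":[0,0,1],"twist":[0,0,0],"gripper":0},{"slide":[0,0,1],"twist":[0,0,0],"gripper":0},{"slide":[0,0,1],"twist":[0,0,0],"gripper":0},{"slide":[0,0,1],"twist":[0,0,0],"gripper":0},{"slide":[0,0,0],"twist":[0,0,0],"gripper":0}]' >/dev/null
python3 -c "
from h import *
where()"
python3 -m handwheel '[{"slide":[0,0,1],"twist":[0,0,0],"gripper":0},{"slide":[0,0,0],"twist":[0,0,0],"gripper":0}]' >/dev/null
python3 -c "
from h import *
where()"
```

```text
t 4.83 rack [ 38.5 195.   68.5] yaw -0.06 tilt [-0.  0.] F [-0.2 -0.5  1.4] grip 0.7
t 5.0 rack [ 38.5 195.1  68.4] yaw -0.06 tilt [ 0. -0.] F [-1.5 -0.6  4.2] grip 0.3
```

```bash
python3 -m handwheel '[{"slide":[0,0,-12],"twist":[0,0,0],"gripper":0},{"slide":[0,20,0],"twist":[0,0,0],"gripper":0},{"slide":[0,24,0],"twist":[0,0,0],"gripper":0},{"slide":[0,20,0],"twist":[0,0,0],"gripper":0},{"slide":[0,0,0],"twist":[0,0,0],"gripper":0},{"slide":[0,0,6],"twist":[0,0,0],"gripper":0},{"slide":[0,0,3],"twist":[0,0,0],"gripper":0},{"slide":[0,0,1],"twist":[0,0,0],"gripper":0},{"slide":[0,0,0],"twist":[0,0,0],"gripper":0}]' >/dev/null
python3 -c "
from h import *
where()"
python3 -m handwheel '[{"slide":[0,0,1],"twist":[0,0,0],"gripper":0},{"slide":[0,0,1],"twist":[0,0,0],"gripper":0},{"slide":[0,0,0],"twist":[0,0,0],"gripper":0}]' >/dev/null
python3 -c "
from h import *
where()"
```

```text
t 5.75 rack [ 37.8 132.2  68.8] yaw 0.01 tilt [-0.001  0.   ] F [ 0.3 -0.6  0. ] grip 0.8
t 6.0 rack [ 38.4 132.   68.4] yaw -0.03 tilt [0.    0.001] F [-1.7  1.3  3.2] grip 0.4
```

```bash
python3 -m handwheel '[{"slide":[0,0,-12],"twist":[0,0,0],"gripper":0},{"slide":[0,22,0],"twist":[0,0,0],"gripper":0},{"slide":[0,24,0],"twist":[0,0,0],"gripper":0},{"slide":[0,20,0],"twist":[0,0,0],"gripper":0},{"slide":[0,0,0],"twist":[0,0,0],"gripper":0},{"slide":[0,0,6],"twist":[0,0,0],"gripper":0},{"slide":[0,0,3],"twist":[0,0,0],"gripper":0},{"slide":[0,0,1],"twist":[0,0,0],"gripper":0},{"slide":[0,0,0],"twist":[0,0,0],"gripper":0}]' >/dev/null
python3 -c "
from h import *
where()"
python3 -m handwheel '[{"slide":[0,0,1],"twist":[0,0,0],"gripper":0},{"slide":[0,0,1],"twist":[0,0,0],"gripper":0},{"slide":[0,0,0],"twist":[0,0,0],"gripper":0}]' >/dev/null
python3 -c "
from h import *
where()
snap('scene','s1.png')"
```

```text
t 6.75 rack [37.7 66.3 68.8] yaw 0.01 tilt [-0.002  0.   ] F [-0.4  0.3 -0.2] grip 0.5
t 7.0 rack [38.3 66.  68.3] yaw -0.02 tilt [-0.     0.001] F [-1.5  1.   3. ] grip 0.3
```

View pics/s1.png

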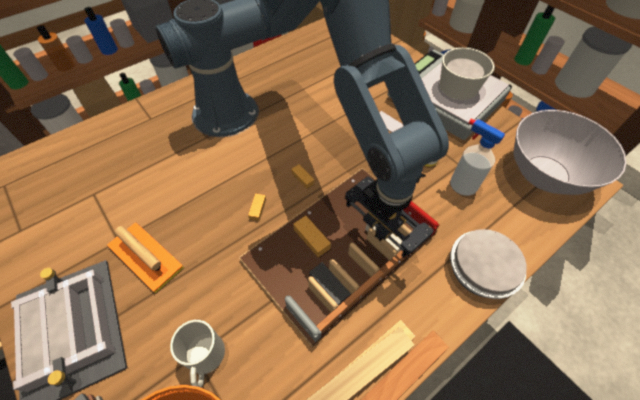

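The scene view shows the tool over divider 2 with the bar and bystanders undisturbed. All three touches were felt at about 68.4 mm height, with 3–4 N each. Next I go to the right-hand side of the bar.

```bash
python3 -m handwheel '[{"slide":[0,0,-30],"twist":[0,0,0],"gripper":0},{"slide":[0,0,-30],"twist":[0,0,0],"gripper":50},{"slide":[-24,30,0],"twist":[0,0,0],"gripper":50},{"slide":[-25,32,0],"twist":[0,0,0],"gripper":50},{"slide":[-25,32,0],"twist":[0,0,0],"gripper":50},{"slide":[-25,32,0],"twist":[0,0,0],"gripper":50},{"slide":[-24,30,0],"twist":[0,0,0],"gripper":50},{"slide":[0,0,0],"twist":[0,0,0],"gripper":50},{"slide":[0,0,0],"twist":[0,0,0],"gripper":50},{"slide":[0,0,0],"twist":[0,0,0],"gripper":50}]' >/dev/null
python3 - <<'E'
from h import *
where(-85,-92,28)
o,p,r=st(); c=snap("wrist","w2.png"); print(wproj(c,[.025,0,0]),wproj(c,[-.025,0,0]))
E
```

```text
t 7.88 rack [-84.2 -90.9 127.7] yaw -0.11 tilt [ 0.001 -0.   ] F [-0.1 -0.4  0.2] grip 47.4
  slide [-0.9  1.1 99.7]
[360.97366639 242.54236696] [272.91895934 242.47919796]
```

View pics/w2.png

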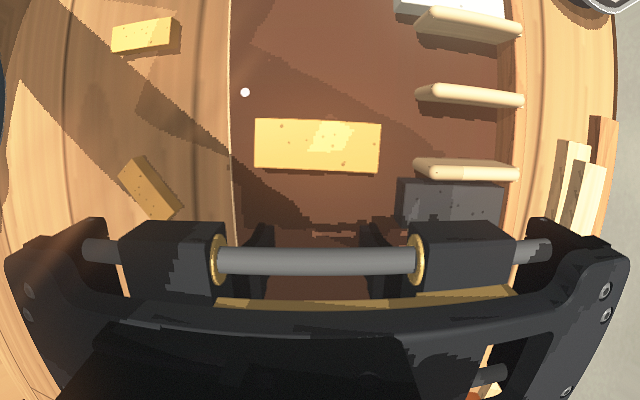

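The wrist view shows the bar at about (254–381, 118–173), dividers 2, 3 and 4 at v≈22, 95 and 168, and the fingers clear on the near (−y) side of the bar.

```bash
python3 - <<'E'
from h import *
o,p,r=st(); c=cams.camera("wrist")
hsv=cv2.cvtColor(c["color"],cv2.COLOR_RGB2HSV); m=((hsv[...,0]>17)&(hsv[...,0]<33)&(hsv[...,1]>90)&(hsv[...,2]>120)).astype(np.uint8); m[:105]=0;m[190:]=0;m[:,:235]=0;m[:,395:]=0
k=max(cv2.findContours(m,0,1)[0],key=cv2.contourArea)[:,0]
print("bar",cv2.minAreaRect(wray(c,k,p,r,.048).astype(np.float32)))
print("noses d2 d3 d4 (z=.062)",wray(c,[[416,22],[416,93],[415,167]],p,r,.062).round(1).tolist())
E
```

```text
bar ((-84.51983642578125, -43.098899841308594), (39.01984405517578, 98.004638671875), 87.33992767333984)
noses d2 d3 d4 (z=.062) [[-9.1, 55.5], [-10.0, -0.8], [-8.7, -57.2]]
```

```bash
python3 -m handwheel '[{"slide":[-1,1,30],"twist":[0,0,0],"gripper":50},{"slide":[0,0,30],"twist":[0,0,0],"gripper":50},{"slide":[0,0,25],"twist":[0,0,0],"gripper":50},{"slide":[0,0,14],"twist":[0,0,0],"gripper":50},{"slide":[0,0,0],"twist":[0,0,0],"gripper":50},{"slide":[0,0,0],"twist":[0,0,0],"gripper":50},{"slide":[0,0,0],"twist":[0,0,0],"gripper":50}]' >/dev/null
python3 -c "
from h import *
where()"
```

```text
t 8.57 rack [-84.6 -91.3  29.2] yaw 0.03 tilt [ 0.002 -0.001] F [ 0.5 -0.2  0.7] grip 50.1
```

```bash
python3 -m handwheel '[{"slide":[0,-6,1],"twist":[0,0,0],"gripper":50},{"slide":[0,-6,0],"twist":[0,0,0],"gripper":50},{"slide":[0,-4,0],"twist":[0,0,0],"gripper":50},{"slide":[0,-4,0],"twist":[0,0,0],"gripper":50},{"slide":[0,-4,0],"twist":[0,0,0],"gripper":50},{"slide":[0,-4,0],"twist":[0,0,0],"gripper":50},{"slide":[0,-4,0],"twist":[0,0,0],"gripper":50},{"slide":[0,-4,0],"twist":[0,0,0],"gripper":50},{"slide":[0,-4,0],"twist":[0,0,0],"gripper":50},{"slide":[0,-4,0],"twist":[0,0,0],"gripper":50}]' >/dev/null
python3 -c "
from h import *
where()"
python3 -m handwheel '[{"slide":[0,-4,0],"twist":[0,0,0],"gripper":50},{"slide":[0,-4,0],"twist":[0,0,0],"gripper":50},{"slide":[0,-4,0],"twist":[0,0,0],"gripper":50},{"slide":[0,-4,0],"twist":[0,0,0],"gripper":50},{"slide":[0,-4,0],"twist":[0,0,0],"gripper":50},{"slide":[0,-4,0],"twist":[0,0,0],"gripper":50},{"slide":[0,-4,0],"twist":[0,0,0],"gripper":50},{"slide":[0,-4,0],"twist":[0,0,0],"gripper":50},{"slide":[0,0,0],"twist":[0,0,0],"gripper":50}]' >/dev/null
cat >> h.py <<'E'
def bar():
    o,p,r=st(); c=cams.camera("wrist"); hsv=cv2.cvtColor(c["color"],cv2.COLOR_RGB2HSV)
    m=((hsv[...,0]>17)&(hsv[...,0]<33)&(hsv[...,1]>90)&(hsv[...,2]>90)).astype(np.uint8)
    best=None
    for k in cv2.findContours(m,0,1)[0]:
        if cv2.contourArea(k)<400: continue
        q=wray(c,k[:,0],p,r,.048); b=cv2.minAreaRect(q.astype(np.float32))
        print("cand",np.round(b[0],1),np.round(b[1],1),round(b[2],1),"x",q[:,0].min().round(1),q[:,0].max().round(1),"y",q[:,1].min().round(1),q[:,1].max().round(1))
    return c
E
python3 -c "
from h import *
where(); bar()"
```

```text
t 9.4 rack [-84.4 -49.   28.5] yaw -0.04 tilt [ 0.003 -0.002] F [-0.4 -6.1  4.4] grip 49.9
t 10.15 rack [-84.7 -15.9  28.3] yaw -0.05 tilt [ 0.003 -0.001] F [ 0.8 -1.7  1.8] grip 50.3
cand [-47.3 -43.6] [184.1   9.6] 0.3 x -139.4 44.8 y -48.3 -38.7
cand [-84.6  16.5] [37.6 98.6] 89.9 x -134.0 -35.3 y -2.3 35.4
cand [-219.9   68.2] [22.3 41.2] 85.8 x -239.7 -198.8 y 55.6 79.7
cand [ 34.9 120.8] [10.1 52.5] 88.8 x 8.6 61.3 y 115.8 126.0
```

```bash
python3 -m handwheel '[{"slide":[0,-4,0],"twist":[0,0,0],"gripper":50},{"slide":[0,-4,0],"twist":[0,0,0],"gripper":50},{"slide":[0,-4,0],"twist":[0,0,0],"gripper":50},{"slide":[0,-4,0],"twist":[0,0,0],"gripper":50},{"slide":[0,0,0],"twist":[0,0,0],"gripper":50},{"slide":[0,0,0],"twist":[0,0,0],"gripper":50}]' >/dev/null
python3 -c "
from h import *
where(); bar(); cv2.imwrite('pics/w3.png',cams.camera('wrist')['color'][...,::-1]); snap('top','t3.png')"
```

```text
t 10.7 rack [-85.6   0.3  27.5] yaw -0.07 tilt [0. 0.] F [ 1.9 -1.6  0.9] grip 50.1
cand [-49.  -26.9] [183.7   9.5] 0.4 x -140.8 42.9 y -31.5 -21.9
cand [-32.2  -1.8] [ 9.2 30.3] 8.6 x -38.2 -26.8 y -16.7 13.1
cand [-85.1  32.9] [37.5 98.6] 89.9 x -134.4 -35.7 y 14.2 51.7
cand [-215.4   71.7] [19.3 32.5] 87.4 x -231.2 -198.9 y 61.4 81.9
```

View pics/w3.png

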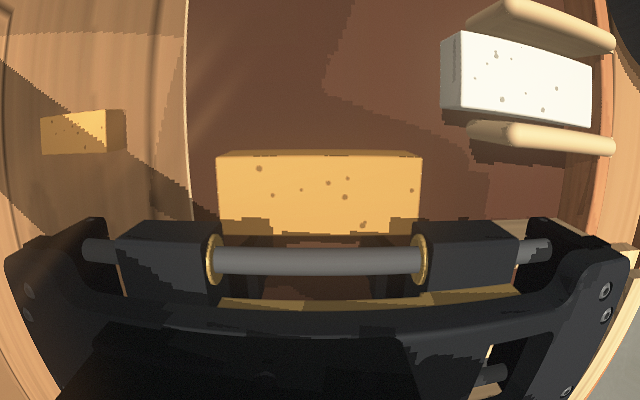

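The wrist view shows the bar lying straight, at about (216–422, 157–235). White sits undisturbed between dividers 1 and 2. Now I back off, lift and turn the hand a quarter turn behind the bar.

```bash
python3 -m handwheel '[{"slide":[0,8,0],"twist":[0,0,0],"gripper":50},{"slide":[0,8,0],"twist":[0,0,0],"gripper":50},{"slide":[0,0,-30],"twist":[0,0,0],"gripper":50},{"slide":[0,0,-35],"twist":[0,0,0],"gripper":50},{"slide":[-35,0,-25],"twist":[0,0,0],"gripper":10},{"slide":[-35,-20,0],"twist":[0,0,0],"gripper":10},{"slide":[0,-25,0],"twist":[0,0,0.1],"gripper":10},{"slide":[0,0,0],"twist":[0,0,0.125],"gripper":10},{"slide":[0,0,0],"twist":[0,0,0.125],"gripper":10},{"slide":[0,0,0],"twist":[0,0,0.125],"gripper":10}]' >/dev/null
python3 -m handwheel '[{"slide":[0,0,0],"twist":[0,0,0.125],"gripper":10},{"slide":[0,0,0],"twist":[0,0,0.125],"gripper":10},{"slide":[0,0,0],"twist":[0,0,0.125],"gripper":10},{"slide":[0,0,0],"twist":[0,0,0.125],"gripper":10},{"slide":[0,0,0],"twist":[0,0,0.125],"gripper":10},{"slide":[0,0,0],"twist":[0,0,0.125],"gripper":10},{"slide":[0,0,0],"twist":[0,0,0.125],"gripper":10},{"slide":[0,0,0],"twist":[0,0,0.125],"gripper":10},{"slide":[0,0,0],"twist":[0,0,0.096],"gripper":10},{"slide":[0,0,0],"twist":[0,0,0],"gripper":10}]' >/dev/null
python3 -c "
from h import *
where(-157,32,28); bar(); cv2.imwrite('pics/w4.png',cams.camera('wrist')['color'][...,::-1]); snap('top','t4.png')"
```

```text
t 12.52 rack [-155.3   29.   116.4] yaw -90.21 tilt [-0.002  0.001] F [-0.8 -0.5  0.6] grip 10.3
  slide [-3.   1.5 88.4]
cand [-405.5 -152.1] [126.   30.8] 84.9 x -423.6 -385.3 y -214.1 -90.7
cand [-418.3  550.6] [164.7  64.8] 86.4 x -455.2 -388.8 y 469.1 634.8
cand [-442.8 -491.3] [167.4 145.3] 86.6 x -519.4 -366.8 y -575.8 -408.4
cand [-345.5  520. ] [ 59.7 103.9] 0.3 x -375.4 -315.3 y 468.2 571.8
cand [-244.8   28.4] [331.8  16.3] 89.8 x -253.3 -236.9 y -137.5 194.3
cand [-139.1  288.4] [179.9  14.4] 86.2 x -151.0 -127.6 y 198.2 378.1
cand [-114.3  293.8] [167.   16.2] 85.8 x -126.0 -101.5 y 210.6 377.1
cand [-80.  378.7] [40.9 78.5] 79.5 x -115.8 -39.1 y 356.1 406.1
cand [-122.7 -280.7] [265.  140.6] 82.2 x -202.5 -45.9 y -403.5 -141.4
cand [-60.2 281.6] [185.2  82.9] 85.7 x -103.3 -12.3 y 191.9 371.9
cand [-25.  224.5] [67.8 17.1] 76.4 x -41.3 -19.0 y 193.5 258.2
cand [-70.2  32.3] [38.9 69.4] 89.9 x -104.9 -35.5 y 12.8 51.8
cand [  16.  -284.2] [108.7 227.2] 19.2 x -43.5 104.6 y -373.7 -182.3
cand [ 20.9 292.4] [202.2  60.1] 86.6 x -14.9 49.6 y 193.3 394.0
```

View pics/w4.png

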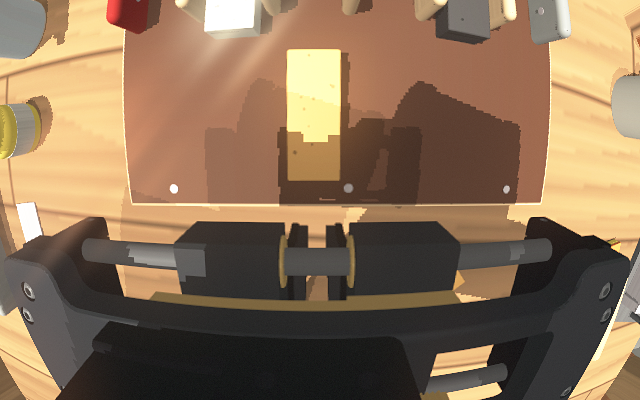

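```bash
python3 - <<'E'
from h import *
o,p,r=st(); c=cams.camera("wrist"); g=c["color"]
for v in (2,6,10): print(v,[(u,int(g[v,u,0])) for u in range(254,284,2)],[(u,int(g[v,u,0])) for u in range(336,368,2)])
for z in (.02,.04,.06): print(z,wray(c,[[265,6],[351,6],[265,12],[351,12]],p,r,z).round(1).tolist())
cv2.imwrite("pics/w4c.png",cv2.resize(g[0:200,180:440],None,fx=3,fy=3,interpolation=0)[:,:,::-1])
E
```

```text
2 [(254, 255), (256, 202), (258, 194), (260, 187), (262, 198), (264, 205), (266, 189), (268, 177), (270, 165), (272, 161), (274, 160), (276, 159), (278, 155), (280, 155), (282, 122)] [(336, 164), (338, 162), (340, 164), (342, 167), (344, 191), (346, 189), (348, 186), (350, 180), (352, 169), (354, 159), (356, 143), (358, 142), (360, 103), (362, 97), (364, 99), (366, 96)]
6 [(254, 254), (256, 193), (258, 185), (260, 178), (262, 143), (264, 203), (266, 196), (268, 185), (270, 171), (272, 163), (274, 161), (276, 159), (278, 161), (280, 153), (282, 131)] [(336, 164), (338, 162), (340, 166), (342, 161), (344, 193), (346, 188), (348, 184), (350, 173), (352, 164), (354, 148), (356, 143), (358, 112), (360, 100), (362, 99), (364, 97), (366, 97)]
10 [(254, 249), (256, 182), (258, 176), (260, 168), (262, 134), (264, 131), (266, 183), (268, 196), (270, 182), (272, 170), (274, 161), (276, 162), (278, 164), (280, 156), (282, 139)] [(336, 164), (338, 164), (340, 164), (342, 178), (344, 193), (346, 185), (348, 179), (350, 168), (352, 154), (354, 143), (356, 124), (358, 99), (360, 98), (362, 100), (364, 97), (366, 93)]
0.02 [[11.3, 73.2], [10.5, 1.0], [5.6, 73.0], [4.8, 1.0]]
0.04 [[3.7, 69.8], [2.9, 3.2], [-1.6, 69.7], [-2.3, 3.3]]
0.06 [[-3.9, 66.4], [-4.6, 5.4], [-8.7, 66.3], [-9.4, 5.5]]
```

View pics/w4c.png

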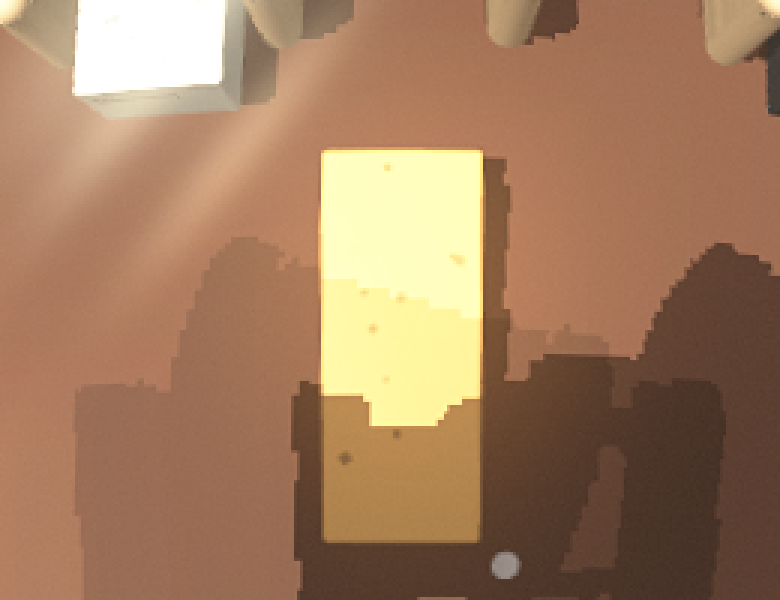

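The crop shows the nose bases of d2 and d3 at u≈274 and 349. The bar is centred about 2 mm right of the gap middle, inside the 6 mm clearance, and straight. I go down behind it and push, drifting slightly left.

```bash
python3 -m handwheel '[{"slide":[-2,3,25],"twist":[0,0,0],"gripper":10},{"slide":[0,0,25],"twist":[0,0,0],"gripper":10},{"slide":[0,0,25],"twist":[0,0,0],"gripper":10},{"slide":[0,0,12],"twist":[0,0,0],"gripper":10},{"slide":[0,0,0],"twist":[0,0,0],"gripper":10},{"slide":[0,0,0],"twist":[0,0,0],"gripper":10},{"slide":[0,0,0],"twist":[0,0,0],"gripper":10}]' >/dev/null
python3 -c "
from h import *
where()"
python3 -m handwheel '[{"slide":[0,-4,0],"twist":[0,0,0],"gripper":10},{"slide":[0,-4,0],"twist":[0,0,0],"gripper":10},{"slide":[0,-4,0],"twist":[0,0,0],"gripper":10},{"slide":[0,-4,0],"twist":[0,0,0],"gripper":10},{"slide":[-0.3,-4,0],"twist":[0,0,0],"gripper":10},{"slide":[-0.3,-4,0],"twist":[0,0,0],"gripper":10},{"slide":[-0.3,-4,0],"twist":[0,0,0],"gripper":10},{"slide":[-0.3,-4,0],"twist":[0,0,0],"gripper":10},{"slide":[-0.3,-4,0],"twist":[0,0,0],"gripper":10},{"slide":[0,0,0],"twist":[0,0,0],"gripper":10}]' >/dev/null
python3 - <<'E'
from h import *
where(); c=snap("wrist","w5.png")
E
```

```text
t 13.3 rack [-157.1   31.1   30.3] yaw -90.04 tilt [ 0.001 -0.   ] F [-0.4  0.4  0.2] grip 10.1
t 14.13 rack [-121.4   32.9   29.9] yaw -90.05 tilt [-0.  0.] F [-1.   0.3 -0.7] grip 10.1
```

View pics/w5.png

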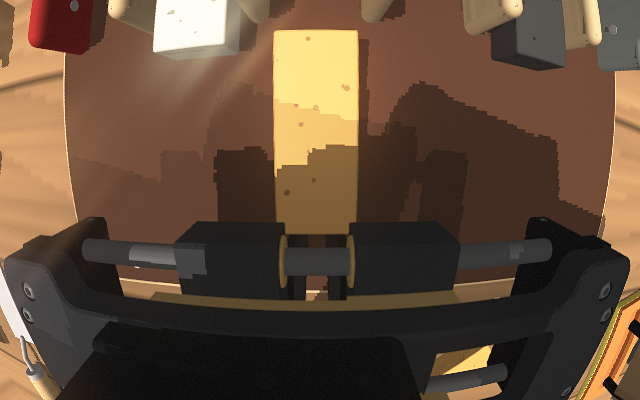

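The bar (273–358, 30–234) runs straight ahead, midway between the noses at u≈258 and 376. I keep pushing.

```bash
python3 -m handwheel '[{"slide":[0,-4,0],"twist":[0,0,0],"gripper":10},{"slide":[0,-4,0],"twist":[0,0,0],"gripper":10},{"slide":[0,-4,0],"twist":[0,0,0],"gripper":10},{"slide":[0,-4,0],"twist":[0,0,0],"gripper":10},{"slide":[0,-4,0],"twist":[0,0,0],"gripper":10},{"slide":[0,-4,0],"twist":[0,0,0],"gripper":10},{"slide":[0,-4,0],"twist":[0,0,0],"gripper":10},{"slide":[0,-4,0],"twist":[0,0,0],"gripper":10},{"slide":[0,-4,0],"twist":[0,0,0],"gripper":10},{"slide":[0,-4,0],"twist":[0,0,0],"gripper":10}]' >/dev/null
python3 -c "
from h import *
where()"
python3 -m handwheel '[{"slide":[0,-4,0],"twist":[0,0,0],"gripper":10},{"slide":[0,-4,0],"twist":[0,0,0],"gripper":10},{"slide":[0,-4,0],"twist":[0,0,0],"gripper":10},{"slide":[0,-4,0],"twist":[0,0,0],"gripper":10},{"slide":[0,-4,0],"twist":[0,0,0],"gripper":10},{"slide":[0,-4,0],"twist":[0,0,0],"gripper":10},{"slide":[0,-4,0],"twist":[0,0,0],"gripper":10},{"slide":[0,-4,0],"twist":[0,0,0],"gripper":10},{"slide":[0,-4,0],"twist":[0,0,0],"gripper":10},{"slide":[0,-4,0],"twist":[0,0,0],"gripper":10}]' >/dev/null
python3 -c "
from h import *
where()"
python3 -m handwheel '[{"slide":[0,-3,0],"twist":[0,0,0],"gripper":10},{"slide":[0,-2,0],"twist":[0,0,0],"gripper":10},{"slide":[0,-2,0],"twist":[0,0,0],"gripper":10},{"slide":[0,-2,0],"twist":[0,0,0],"gripper":10},{"slide":[0,-1,0],"twist":[0,0,0],"gripper":10},{"slide":[0,-1,0],"twist":[0,0,0],"gripper":10},{"slide":[0,-1,0],"twist":[0,0,0],"gripper":10},{"slide":[0,0,0],"twist":[0,0,0],"gripper":10}]' >/dev/null
python3 -c "
from h import *
where()"
```

```text
t 15.02 rack [-81.   32.6  29.7] yaw -90.08 tilt [ 0. -0.] F [-2.4 -0.2 -0.5] grip 10.1
t 15.85 rack [-41.2  32.6  29.8] yaw -90.07 tilt [-0.  0.] F [-2.6 -1.2 -0.1] grip 10.0
t 16.52 rack [-29.3  32.6  29.8] yaw -90.08 tilt [0. 0.] F [-2.4 -0.1  0. ] grip 10.1
```

```bash
python3 -m handwheel '[{"slide":[0,-1,0],"twist":[0,0,0],"gripper":10},{"slide":[0,-1,0],"twist":[0,0,0],"gripper":10},{"slide":[0,-1,0],"twist":[0,0,0],"gripper":10},{"slide":[0,-1,0],"twist":[0,0,0],"gripper":10},{"slide":[0,0,0],"twist":[0,0,0],"gripper":10}]' >/dev/null
python3 -c "
from h import *
where()"
python3 -m handwheel '[{"slide":[0,-1,0],"twist":[0,0,0],"gripper":10},{"slide":[0,-1,0],"twist":[0,0,0],"gripper":10},{"slide":[0,0,0],"twist":[0,0,0],"gripper":10}]' >/dev/null
python3 -c "
from h import *
where()"
```

```text
t 16.93 rack [-24.9  32.5  29.8] yaw -90.08 tilt [ 0.001 -0.   ] F [-1.6  0.1 -0. ] grip 10.0
t 17.18 rack [-23.1  32.6  29.8] yaw -90.08 tilt [0.001 0.   ] F [-1.3 -0.2 -1. ] grip 10.2
```

```bash
python3 -m handwheel '[{"slide":[0,-1,0],"twist":[0,0,0],"gripper":10},{"slide":[0,-1,0],"twist":[0,0,0],"gripper":10},{"slide":[0,0,0],"twist":[0,0,0],"gripper":10}]' >/dev/null
python3 -c "
from h import *
where()"
python3 -m handwheel '[{"slide":[0,-1,0],"twist":[0,0,0],"gripper":10},{"slide":[0,0,0],"twist":[0,0,0],"gripper":10}]' >/dev/null
python3 -c "
from h import *
where()"
```

```text
t 17.43 rack [-20.9  32.5  29.8] yaw -90.08 tilt [ 0.001 -0.   ] F [-1.6 -0.  -0.4] grip 9.9
t 17.6 rack [-20.3  32.6  29.8] yaw -90.08 tilt [0. 0.] F [-3.   0.1  0.4] grip 10.2
```

```bash
for i in 1; do python3 -m handwheel '[{"slide":[0,-1,0],"twist":[0,0,0],"gripper":10},{"slide":[0,0,0],"twist":[0,0,0],"gripper":10}]' >/dev/null; python3 -c "
from h import *
where()"; done
python3 -m handwheel '[{"slide":[0,-1,0],"twist":[0,0,0],"gripper":10},{"slide":[0,0,0],"twist":[0,0,0],"gripper":10}]' >/dev/null; python3 -c "
from h import *
where(); snap('top','t6.png')"
```

```text
t 17.77 rack [-20.1  32.6  29.8] yaw -90.07 tilt [-0.001  0.   ] F [-4.8 -0.   1.8] grip 10.2
t 17.93 rack [-20.1  32.6  29.8] yaw -90.06 tilt [-0.003 -0.   ] F [-5.7 -1.8  3.7] grip 9.9
```

The push stalls at x=-20.1 with the force rising to 6 N, as expected at the rail. I back off, lift clear and check.

```bash
python3 -m handwheel '[{"slide":[0,4,0],"twist":[0,0,0],"gripper":10},{"slide":[0,10,0],"twist":[0,0,0],"gripper":10},{"slide":[0,15,0],"twist":[0,0,0],"gripper":10},{"slide":[0,25,-25],"twist":[0,0,0],"gripper":10},{"slide":[0,25,-30],"twist":[0,0,0],"gripper":10},{"slide":[0,25,-30],"twist":[0,0,0],"gripper":10},{"slide":[0,30,-25],"twist":[0,0,0],"gripper":10},{"slide":[0,30,-20],"twist":[0,0,0],"gripper":10},{"slide":[0,30,0],"twist":[0,0,0],"gripper":10},{"slide":[0,0,0],"twist":[0,0,0],"gripper":10}]' >/dev/null
python3 - <<'E'
from h import *
where(); c=snap("top","t7.png"); cv2.imwrite("pics/t7c.png",cv2.resize(c["color"][90:270,230:430],None,fx=3,fy=3)[...,::-1])
hsv=cv2.cvtColor(c["color"],cv2.COLOR_RGB2HSV); m=((hsv[...,0]>18)&(hsv[...,0]<32)&(hsv[...,1]>110)&(hsv[...,2]>90)).astype(np.uint8)
z=np.zeros_like(m); z[105:165,306:328]=m[105:165,306:328]
k=max(cv2.findContours(z,0,1)[0],key=cv2.contourArea)[:,0]; e=onplane(c,k,.048)[:,:2]-O
print(cv2.minAreaRect((np.c_[e@RX,e@RY]*1e3).astype(np.float32)))
E
```

```text
t 18.82 rack [-217.8   34.1  160.7] yaw -90.1 tilt [-0.002  0.001] F [-0.4  1.  -0.7] grip 10.1
((39.787899017333984, 31.130338668823242), (40.899391174316406, 98.17754364013672), 88.31194305419922)
```

View pics/t7c.png

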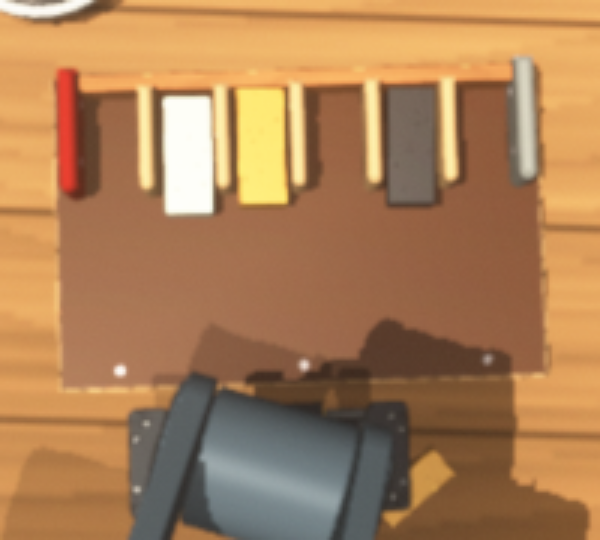

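The ochre bar is in the third gap from red, flush to the rail (crop 237–288, 87–205). White and charcoal are where they were.

```bash
python3 -c "
from h import *
print(workorder.sign_off())"
```

```text
the job is handed in; nothing more can be done
None
```

The ochre bar is in the third gap from the red end, home against the back rail, and the job is handed in. It took about 19 s of the 61 s allowed.

- **Counting by touch:** the red cheek is the rack's left end. With closed fingertips I touched the red cheek, then divider 1, then divider 2. I felt 3–4 N on each, at about 68.4 mm height against the stated 68 mm.
- **Pushing:** I pushed the bar sideways along the board until it lined up with the gap. Then I pushed it in from behind until it stopped moving, with the force rising from about 2 N to 6 N.
- **Final check:** after backing off, the top camera put the bar at x = 39.8, y = 31.1 mm in the rack's frame. Home is 38 and 32, so that is within the roughly 2 mm calibration.
- **Other items:** the white and charcoal bars look unmoved in the last top picture, and I saw nothing else disturbed. The robot was clear of everything at sign-off.
- **Disagreements:** the wrist and top cameras differed by 2–4 mm on sideways positions. The divider 1 touch was about 4 mm off its nominal centre, still on its top.

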